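Hang up the ear defenders and shift the hanger one hole along

ROBOT

A 6-joint arm with a two-finger parallel gripper is mounted at the origin on the work surface. World frame = base frame: x ahead of the robot, y to its left, z up, the work surface at z = 0. Lengths are in m, angles in degrees, forces in N, time in s.
With the tool pointing down it reaches from about 0.25 to 0.85 m from the base axis. Payload 12.5 kg.
Tool frame: the origin (TCP) lies between the finger pads; the fingertips stand 11 mm ahead of it and the grasp point (between the pads) lies 8 mm behind it (manip.tip_extent is the distance from the TCP to the fingertips, in m); x points along the fingers, y is the direction in which the jaws open and shut, and the axes are right-handed (so a half turn about x gives the same grasp; the last joint's range is limited). The gripper opens to 93 mm and grips with 3 to 60 N. Pads are 15 mm wide; open, the fingers measure 128 mm over their backs; the gripper's body (75 mm by 188 mm) begins 65 mm behind the grasp point.
Start: joints at [60.069, 20.094, 94.641, -0, 65.266, -4.847], TCP at [0.233, 0.498, 0.23] pointing down, gripper open.
Joint ranges: [-157.81, 157.81], [-45, 120.19], [0.68, 151.7], [-89.99, 269.99], [4.06, 180], [-164.3, 164.3]. Speed limits (degrees/s): [127.2, 127.2, 159.86, 180, 180, 180].

INTERFACE

Orientations are given as [roll, pitch, yaw] about the fixed x, y, z axes, in that order (R = Rz(yaw) Ry(pitch) Rx(roll)).
In Python, from plant import manip gives the robot as it stands. The module is installed in compiled form; this text tells all that it offers. Calls block until the motion is done:
- manip.move_pose(position, orientation): joint-space move of the TCP to a pose.
- manip.servo_line(position, rot=None, velocity=0.15, force_limit=None): straight line of the TCP; rot=None keeps the orientation; velocity is the mean speed in m/s. With force_limit (N) it stops when the force on the tool has changed by that much, and returns True; else False.
- manip.move_j(angles): joint-space move.
- manip.grip(opening, grasp_force=None): finger opening in m; grasp_force is the grip in N (None keeps the last); returns when the fingers have stopped.
- manip.wait(seconds).
- manip.inverse_kinematics(position, orientation): joint angles nearest the present ones, or None.
- manip.capture(name): name is "scene" or "top"; returns the picture (400x640x3 uint8, red, green, blue); there is no depth.
- manip.calibration(name): a dict with "mtx" (3x3 intrinsics, pixels), "eye" and "rotation" of the camera in the world. Camera axes: x right, y down, z forward; pixel columns grow to the right and rows downward; lengths in m; the calibration is good to about 2 mm. A picture is of the moment at which its call begins. calibration takes no time and is no camera call.
A pose or a line that the arm cannot do raises manip.PlanningError and nothing moves.
- manip.finish_job(): hands the job in, once; it reports no verdict.
Trained networks look in the newest picture that a camera, given by its name, has taken for a name from the list of things; names that differ only in an ending like _2 or _b are one class to them, and where a whole thing is asked for, a point or a joint stands for the part that bears it (a point fixed in the world has none). Each returns a list of dicts, best first, with "score" (0 to 1); they miss things now and then, are a little off and sometimes report something else, mostly with a low value. They report only what shows in the picture. A call takes as long as a camera call. They do not tell look-alikes from the thing itself.
- manip.boxes_of(camera, target): "rect" ([left, top, right, bottom] as shares, 0 to 1, of the picture: columns of its width, rows of its height, round what is visible of it).
- manip.place_of(camera, target): "location" ([column, row] as shares, 0 to 1, of the picture: columns of its width, rows of its height: a listed point, or the origin of a listed thing).
Readings, each from a call of its own:
- manip.get_clock(): time.
- manip.get_qpos(): joint angles.
- manip.get_dq(): joint speeds.
- manip.get_joint_torque(): joint torques, N m.
- manip.get_tool_pos(): TCP position.
- manip.get_tcp_rot(): TCP orientation.
- manip.get_contact_force(): force on the tool from outside, world axes, zero at the start.
- manip.get_ft_torque(): the same for the moment, N m.
- manip.get_grip_width(): finger opening in m.
Only numpy, scipy, OpenCV 4.12 (cv2) and the standard library are available. Lean on these libraries where they do the work, as an engineer would, in place of code of your own. Each camera call takes 0.05 s, during which the arm holds its last target. There are 200 camera calls.

TASK

Hang the ear defenders by their headband over the hanger bar of the sliding section on the rail and let go of them. Then pull up the section's spring lock plunger by its knob, slide the section to the next hole towards the stop plate at the rail's end (one hole, no further), and let the pin go fully home there; finish while still holding the knob firmly, with the pin home, the ear defenders hanging on the bar clear of the bench, and the other things on the bench left where they were.

Things in the scene. Friction and masses are not known exactly. Their poses are not given: they have to be found in the camera images.
- muffs: Ear defenders standing upright as an arch on their two grey cups, about 0.22 kg. Origin at foot level midway between the cups; y from cup to cup, x through the arch, z up; the two ways round are alike. 160 mm wide (y), 54 deep (x), 155 tall. White rigid headband 24 mm wide (x); the gap below it is 90 mm wide (y) between the cushions. Gripped by the crown pad.
- muffs_crown (a point): Middle of the underside of the ear defenders' headband, a shallow V at its highest, 127 mm above the feet. On top of the band here sits a grey firm pad, 26 mm in x, 44 mm in y, from 129 to 155 mm above the feet: the place to grip, across its 26 mm.
- rail: Fixed rail: aluminium square tube 36 mm wide (x), 320 mm long (y), on two white feet, top at 105 mm. Origin at bench level under its middle; y along the tube, -x towards the robot. Four 14 mm holes in its top at y = -90, -30, 30, 90 mm; the pin starts in the one at -30. A grey upright stop plate closes the +y end (robot's left). Turned up to 0.3 rad.
- rail_hole2 (a point): centre of the hole that the pin must end in, in the top face of the tube: the next hole, 60 mm towards the stop plate from the hole in which the pin starts
- carriage (a joint): Position of the sliding section along the rail, m, growing towards the stop plate: 0 = pin over its starting hole, 0.060 = over the next; travel ends at 0.10. A white sleeve 48 mm long around the tube, top at 113 mm, carrying the plunger at its middle and the hanger bar; rubs with about 2 N. With the pin home it has 2 mm of play either way.
- hanger: Hanger bar, moves with the section. Origin at bench level under the plunger's axis; axes as the rail's. From a white bracket (x = -49 to -57 mm) a round steel bar, 16 mm in diameter, runs level in -x, towards the robot, centre line 142 mm and top 150 mm above the bench, to a white end disc 26 mm in diameter at x = -165 to -171 mm.
- bar_mid (a point): point on the top of the hanger bar, 110 mm from the plunger's axis, in the middle of the bar's free length (about 54 mm of bar either way); axes as the hanger's
- plunger (a joint): Lift of the spring plunger, m: 0 = pin fully home, 0.016 = pulled right up. The pin reaches 12 mm below the tube's top: clear of its hole from 0.012 up. The spring pulls it down with 6 N at 0, 10 N at the top. Let go between holes, it rides on the tube and drops into the next hole.
- knob: Round grey knob of the plunger: upright cylinder 28 mm in diameter, 32 mm tall, on a steel neck 22 mm in diameter above the sleeve; when home, 134 to 166 mm above the bench. Moves with plunger and sleeve. Origin on its axis, 134 mm below its lower edge. Fingers have free room beside it along the rail (y).
- knob_top (a point): centre of the knob's top face, 166 mm above the bench when the pin is home; axes as the rail's
- bottle: closed amber glass bottle 66 mm in diameter, 150 mm tall, behind the rail; bystander, origin under its centre
- tipbox: closed white pipette-tip box 120 x 85 x 62 mm; bystander, origin under its centre
- beaker: open glass beaker 70 mm in diameter, 90 mm tall, front right; bystander, origin under its centre
- timer: flat white bench timer 70 x 60 x 20 mm, beyond the stop-plate end of the rail; bystander, origin under its centre
- jar: closed jar 60 mm in diameter, 80 mm tall, at the left; bystander, origin under its centre
- tape: roll of paper tape lying flat, 84 mm outside, 24 mm high, at the left; bystander, origin under its centre
- tuberack: white rack of capped tubes 210 x 80 mm, 80 mm tall, at the right; bystander, origin under its centre
There are look-alikes about, which are no part of the job. There is more than one size of the muffs; the job needs the smallest.

How it is judged:
By the outcome, as a careful person would: the job done as asked, in the order asked, and still so for the second after the job is handed in, while the arm keeps its last pose, push and grip.
It also fails if it takes over 51 s, if anything falls off the work surface, if the arm or the gripper's body presses on something with over 40 N, if the wrist force passes 120 N, or if a joint passes its speed limit or range.

## Working session

There is one attempt and no reset: what is moved stays moved. The work goes in short steps, each a Python script; the robot and the scene stay as the last script left them, time stands still between calls to the robot, and variables do not carry over. Pictures are saved under pics/ and viewed, about 8 in all and at most 12, crops included, and the job is handed in when it is done.

```bash
mkdir -p pics; ls; python3 - <<'E'
from plant import manip
import cv2,numpy as np
for c in("scene","top"):
    im=manip.capture(c); cv2.imwrite(f"pics/{c}0.png",im[:,:,::-1])
    k=manip.calibration(c); print(c,np.round(k["mtx"],1).tolist(),np.round(k["eye"],3),np.round(k["rotation"],3).tolist())
    for t in("muffs","rail","hanger","knob"):
        print(t,"B",[(np.round(np.array(d["rect"])*[640,400,640,400]).tolist(),round(d["score"],2)) for d in manip.boxes_of(c,t)])
    for t in("muffs","muffs_crown","rail","rail_hole2","hanger","bar_mid","knob","knob_top","timer"):
        print(t,"P",[(np.round(np.array(d["location"])*[640,400],1).tolist(),round(d["score"],2)) for d in manip.place_of(c,t)])
print(manip.get_clock(),manip.get_tcp_rot(),manip.tip_extent)
E
```

```text
pics
scene [[420.5, 0.0, 319.2], [0.0, 420.5, 205.6], [0.0, 0.0, 1.0]] [1.37  0.562 0.78 ] [-121.986, -0.076, 121.841]
muffs B [([418.0, 161.0, 481.0, 238.0], 0.81), ([369.0, 212.0, 429.0, 263.0], 0.72)]
rail B [([185.0, 177.0, 302.0, 281.0], 0.88), ([220.0, 201.0, 233.0, 214.0], 0.16)]
hanger B [([217.0, 180.0, 268.0, 236.0], 0.63)]
knob B [([224.0, 202.0, 234.0, 212.0], 0.48)]
muffs P [([448.1, 222.6], 0.59), ([199.9, 201.9], 0.23)]
muffs_crown P [([402.9, 222.8], 0.95), ([450.0, 177.4], 0.7), ([295.1, 161.7], 0.69)]
rail P [([242.6, 223.5], 0.51)]
rail_hole2 P [([244.8, 223.9], 0.71)]
hanger P []
bar_mid P [([246.0, 187.2], 0.91)]
knob P []
knob_top P [([230.5, 200.5], 0.66), ([474.0, 319.9], 0.3)]
timer P [([350.4, 291.0], 0.69)]
top [[384.5, 0.0, 318.4], [0.0, 384.5, 204.2], [0.0, 0.0, 1.0]] [ 0.354 -0.002  1.168] [-173.303, 0.837, -88.399]
muffs B [([349.0, 224.0, 417.0, 297.0], 0.84), ([212.0, 203.0, 268.0, 242.0], 0.71)]
rail B [([326.0, 134.0, 439.0, 204.0], 0.93)]
hanger B [([384.0, 138.0, 406.0, 204.0], 0.88)]
knob B []
muffs P [([222.3, 310.1], 0.97), ([245.2, 219.8], 0.92), ([376.6, 255.3], 0.82), ([210.0, 138.3], 0.17)]
muffs_crown P [([199.8, 321.4], 0.95), ([233.1, 218.0], 0.92), ([389.5, 262.3], 0.7)]
rail P [([379.9, 154.6], 0.85), ([371.1, 149.2], 0.19)]
rail_hole2 P [([370.5, 147.2], 0.83)]
hanger P [([386.0, 155.6], 0.66), ([384.0, 154.2], 0.32)]
bar_mid P [([405.7, 176.6], 0.68)]
knob P [([389.2, 154.2], 0.66)]
knob_top P [([399.6, 137.4], 0.41)]
timer P [([264.8, 155.5], 0.96)]
1.4 [-122.8071397    89.99643856 -147.89202847] 0.011
```

```bash
python3 -c "
import cv2
a=cv2.imread('pics/scene0.png');b=cv2.imread('pics/top0.png')
cv2.imwrite('pics/scene0b.png',cv2.resize(a[100:400,120:520],(800,600),interpolation=cv2.INTER_CUBIC));cv2.imwrite('pics/top0b.png',cv2.resize(b,(800,500),interpolation=cv2.INTER_CUBIC))"
```

```text
(no output)
```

View pics/scene0b.png

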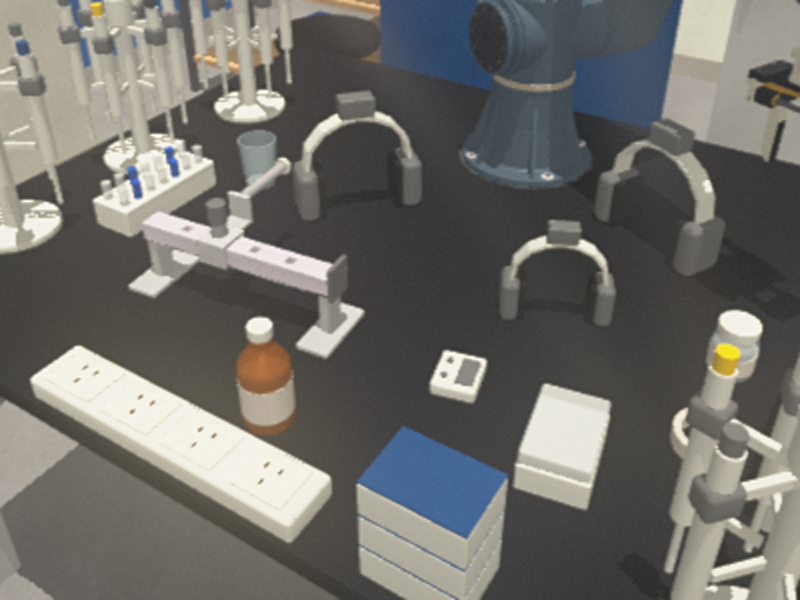

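View pics/top0b.png

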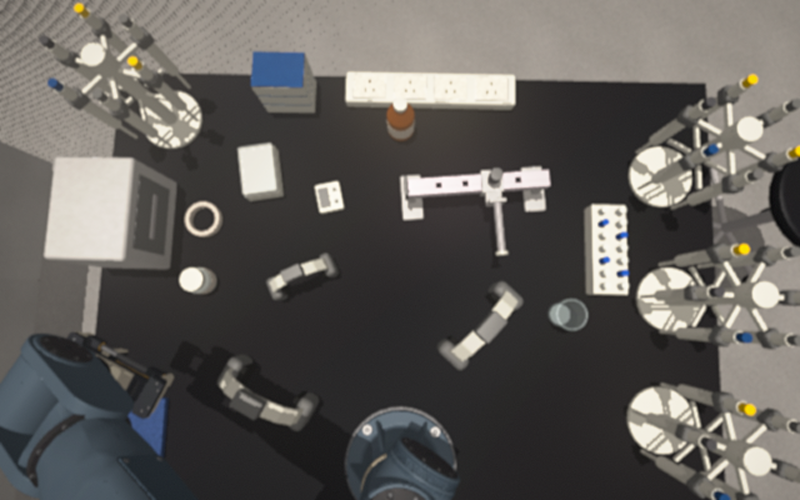

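The bench shows three ear defenders:
- A: scene (402,222) / top (240,220)
- B: scene (295,161) / top (389,262)
- C: scene (450,177) / top (200,321)

A looks smallest. I'll triangulate all three and check an enlarged crop.

```bash
cat >h.py <<'E'
from plant import manip
import cv2,numpy as np
from scipy.spatial.transform import Rotation as Ro
def cam(c):
    k=manip.calibration(c); r=np.array(k["rotation"],float)
    R=r if r.shape==(3,3) else Ro.from_euler("xyz",r,degrees=True).as_matrix()
    return k["mtx"],np.array(k["eye"]),R
def ray(c,p):
    K,e,R=cam(c); d=R@np.linalg.inv(K)@[p[0],p[1],1]; return e,d/np.linalg.norm(d)
def onz(c,p,z):
    e,d=ray(c,p); return e+d*(z-e[2])/d[2]
def tri(ps,pt):
    A=np.zeros((3,3));b=np.zeros(3);rs=[ray("scene",ps),ray("top",pt)]
    for e,d in rs:
        P=np.eye(3)-np.outer(d,d);A+=P;b+=P@e
    x=np.linalg.solve(A,b); return x.round(4),[round(np.linalg.norm(np.cross(x-e,d)),4) for e,d in rs]
def proj(c,x):
    K,e,R=cam(c); q=K@(R.T@(np.array(x)-e)); return (q[:2]/q[2]).round(1)
def mosaic(fn,crops):
    out=[]
    for c,(x,y) in crops:   # 80x60 at 5x
        im=cv2.imread(c)[y:y+60,x:x+80]; m=cv2.resize(im,None,fx=5,fy=5,interpolation=cv2.INTER_CUBIC)
        for i in range(0,80,10): cv2.putText(m,str(x+i),(i*5,8),0,.3,(0,255,255)); cv2.line(m,(i*5,0),(i*5,4),(0,255,255))
        for i in range(10,60,10): cv2.putText(m,str(y+i),(0,i*5),0,.3,(0,255,255)); 
        out.append(m)
    cv2.imwrite(fn,np.vstack([np.hstack(out[:2]),np.hstack(out[2:])]))
E
python3 - <<'E'
from h import *
for n,a,b in(("A",(402.9,222.8),(233.1,218)),("A",(402.9,222.8),(240,219)),("B",(295.1,161.7),(389.5,262.3)),("C",(450,177.4),(199.8,321.4))): print(n,tri(a,b))
print("knobtop",tri((228,201),(396,138.4)),tri((230.5,200.5),(399.6,137.4)))
print("barmid",tri((246,187.2),(405.7,176.6)), onz("top",(399.5,170),.15))
print("hole2",tri((244.8,223.9),(370.5,147.2)))
mosaic("pics/m1.png",[("pics/scene0.png",(365,200)),("pics/top0.png",(205,192)),("pics/scene0.png",(195,170)),("pics/top0.png",(350,135))])
E
```

```text
A (array([0.4312, 0.2506, 0.1229]), [np.float64(0.002), np.float64(0.002)])
A (array([0.4262, 0.2406, 0.1158]), [np.float64(0.0101), np.float64(0.0101)])
B (array([ 0.3269, -0.1758,  0.1564]), [np.float64(0.0034), np.float64(0.0034)])
C (array([0.1651, 0.3037, 0.1614]), [np.float64(0.007), np.float64(0.007)])
knobtop (array([ 0.6518, -0.1849,  0.1677]), [np.float64(0.0015), np.float64(0.0015)]) (array([ 0.6494, -0.1876,  0.1695]), [np.float64(0.0092), np.float64(0.0092)])
barmid (array([ 0.5498, -0.2109,  0.156 ]), [np.float64(0.0043), np.float64(0.0043)]) [ 0.57110141 -0.19919098  0.15      ]
hole2 (array([ 0.6464, -0.129 ,  0.106 ]), [np.float64(0.0038), np.float64(0.0038)])
```

View pics/m1.png

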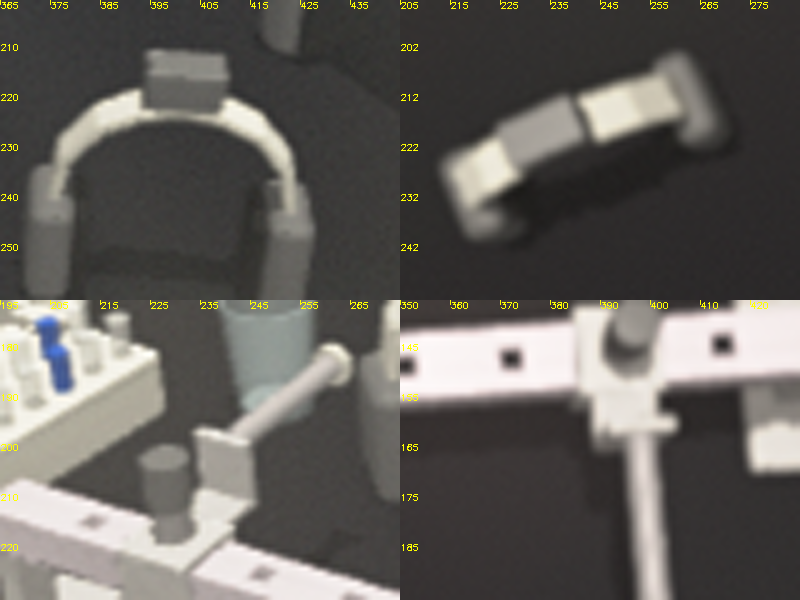

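A's crown triangulates at 0.123 m, against 0.127 stated for the smallest. B comes out at 0.156 and C at 0.161, so A is the one. The crop shows A's pad at scene (402,212) / top (232,219). The rail holes are at top (372.4,146.6), (414.4,143.8) and (351,148.2), and at scene (213.6,214.4) and (247.4,224.6).

```bash
python3 - <<'E'
from h import *
print("padtop",tri((402.2,212),(232.3,219)),onz("top",(232.3,219),.155),onz("scene",(402.2,212),.155))
f=lambda a,b:np.degrees(np.arctan2(*(b-a)[1::-1]))
T=lambda x,y:(205+(x-400)/5,192+y/5); S=lambda x,y:(365+x/5,200+y/5)
print("yaw of y axis",f(onz("top",T(570,95),.155),onz("top",T(498,130),.155)),f(onz("top",T(583,138),.142),onz("top",T(512,172),.142)),
 f(onz("scene",S(147,50),.155),onz("scene",S(225,57),.155)),f(onz("scene",S(145,108),.129),onz("scene",S(222,113),.129)))
H={n:onz("top",p,.105) for n,p in {90:(351,148.2),30:(372.4,146.6),-90:(414.4,143.8)}.items()}
G={n:onz("scene",p,.105) for n,p in {-90:(213.6,214.4),30:(247.4,224.6),90:(265,229.4)}.items()}
for Q in(H,G):
    print({n:v.round(4)[:2].tolist() for n,v in Q.items()}, f(Q[-90],Q[30]),f(Q[-90],Q[90]),np.linalg.norm(Q[30]-Q[-90]))
    c=(Q[90]+Q[30]+Q[-90])/3; print("c@10",c)
E
```

```text
padtop (array([0.4265, 0.2442, 0.1538]), [np.float64(0.001), np.float64(0.001)]) [0.42688819 0.24294015 0.155     ] [0.42760074 0.2456207  0.155     ]
yaw of y axis 117.76288787494265 117.36878387668918 112.25909765385809 115.24678017888971
{90: [0.6401, -0.0709], 30: [0.6462, -0.1313], -90: [0.6571, -0.2496]} 95.28593848983408 95.44586133817192 0.11883376571312877
c@10 [ 0.6477747  -0.15060351  0.105     ]
{-90: [0.6569, -0.2437], 30: [0.6452, -0.1255], 90: [0.6375, -0.0688]} 95.66099170497986 96.33912692560423 0.11877502161166596
c@10 [ 0.64652139 -0.14601534  0.105     ]
```

```bash
cat >>h.py <<'E'
import warnings; warnings.filterwarnings("ignore")
RY=95.6; P0=np.array([.6515,-.1865]); ux=np.array([np.cos(np.radians(RY-90)),np.sin(np.radians(RY-90))]); uy=np.array([-ux[1],ux[0]])
def down(t):   # tool down, jaw axis at yaw t (mod 180) ; choose the better wrist
    t=np.radians(t);c,s=np.cos(t),np.sin(t)
    return Ro.from_matrix(np.array([[0,c,s],[0,s,-c],[-1,0,0]])).as_euler("xyz",degrees=True).tolist()
def best(p,t):
    q0=np.array(manip.get_qpos());r=[]
    for a in(t,t+180):
        q=manip.inverse_kinematics(list(p),down(a))
        if q is not None: r.append((np.abs(np.array(q)-q0).max(),a,np.round(q,1)))
    r.sort(key=lambda v:v[0]); print(r); return down(r[0][1])
E
python3 - <<'E'
from h import *
print("disc",onz("top",(401.6,201.6),.142),"exp",P0-.168*ux, "bar px", proj("top",[*(P0-.11*ux),.15]),proj("scene",[*(P0-.11*ux),.15]))
A=[.427,.2442]
manip.grip(.06,25)
o=best([*A,.24],26.5)
manip.move_pose([*A,.20],o)
hit=manip.servo_line([*A,.142],velocity=.08,force_limit=12)
print(hit,manip.get_tool_pos(),manip.get_clock())
if not hit:
    manip.grip(0,25); print(manip.get_grip_width(),manip.get_contact_force())
    cv2.imwrite("pics/s1.png",manip.capture("scene")[:,:,::-1]);cv2.imwrite("pics/t1.png",manip.capture("top")[:,:,::-1])
print(manip.get_clock())
mosaic("pics/m2.png",[("pics/s1.png",(365,200)),("pics/t1.png",(205,192)),("pics/scene0.png",(215,160)),("pics/t1.png",(360,145))])
E
```

```text
disc [ 0.48672945 -0.20664444  0.142     ] exp [ 0.4843018  -0.20289393] bar px [398.7 180.7] [249.9 188.7]
[(np.float64(35.729228618281624), 26.5, array([ 24.3,  13.4, 102.3,  -0. ,  64.3,  -2.2]))]
False [0.4272405  0.24437237 0.14237048] 4.225
0.025722927093745983 [-0.50492479 -0.78667187  1.43508493]
4.9667
```

View pics/m2.png

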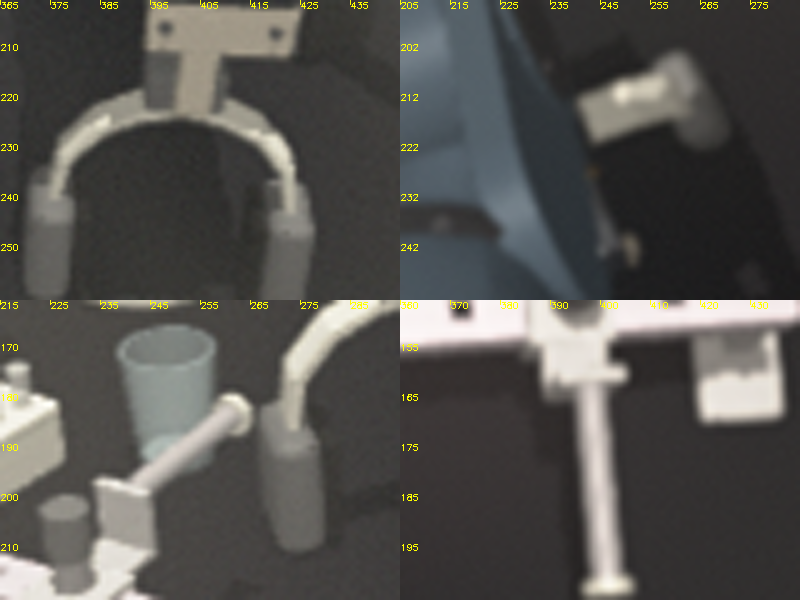

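A is gripped at 25.7 mm, with the fingertips above the underside of the band. The bar disc is seen at top (401.6,202.4), within about 4 mm of my model. Next I hang it.

```bash
python3 - <<'E'
from h import *
A=[.427,.2442]; B=P0-.110*ux
manip.servo_line([*A,.34],velocity=.25)
print(manip.get_grip_width(),manip.get_contact_force())
o=best([*B,.34],RY-90)
manip.move_pose([*B,.34],o)
manip.servo_line([*B,.19],velocity=.12)
cv2.imwrite("pics/s2.png",manip.capture("scene")[:,:,::-1]);cv2.imwrite("pics/t2.png",manip.capture("top")[:,:,::-1])
print(manip.get_tool_pos(),manip.get_grip_width(),manip.get_contact_force(),manip.get_clock())
a=cv2.imread("pics/s2.png")[130:280,170:370]
cv2.imwrite("pics/v2.png",cv2.resize(a,(800,600),interpolation=cv2.INTER_CUBIC))
E
```

```text
0.025858837570709815 [ 0.34243065 -0.70838562 -2.78923828]
[(np.float64(48.957881983626024), 5.599999999999994, array([-24.6,  18. ,  81.9,  -0. ,  80.1, -30.2])), (np.float64(151.93937782360166), 185.6, array([-24.6,  18. ,  81.9,   0. ,  80.1, 149.8]))]
[ 0.54229038 -0.19736109  0.19062154] 0.025646286280544668 [-0.37469237  0.44274336 -1.36194771] 9.075
```

View pics/v2.png

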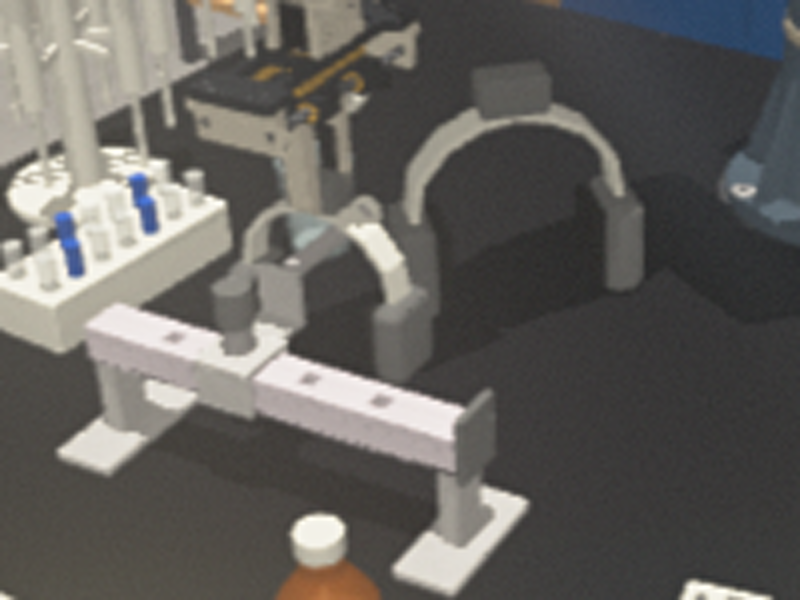

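The arch straddles the bar: crown at crop (310,212), bar below it at about (325,240). I lower it and release.

```bash
python3 - <<'E'
from h import *
B=P0-.110*ux
hit=manip.servo_line([*B,.163],velocity=.03,force_limit=3)
print(hit,manip.get_tool_pos(),manip.get_contact_force())
manip.wait(.2)
manip.grip(.05); manip.wait(.3)
p=manip.get_tool_pos(); manip.servo_line([p[0],p[1],.30],velocity=.15)
K=P0
o=best([*K,.30],RY)
manip.grip(.07,45)
manip.move_pose([*(K+.0*uy),.26],o)
cv2.imwrite("pics/s3.png",manip.capture("scene")[:,:,::-1]);cv2.imwrite("pics/t3.png",manip.capture("top")[:,:,::-1])
print(manip.get_clock())
a=cv2.imread("pics/s3.png")[130:280,170:370]
cv2.imwrite("pics/v3.png",cv2.resize(a,(800,600),interpolation=cv2.INTER_CUBIC))
E
```

```text
True [ 0.5418436  -0.19720037  0.1652587 ] [ 0.06085874 -0.41831293  4.78363581]
[(np.float64(85.29184914019449), 95.6, array([ -19.9,   30.9,   68.3,    0. ,   80.8, -115.5])), (np.float64(94.70815085980549), 275.6, array([-19.9,  30.9,  68.3,   0. ,  80.8,  64.5]))]
14.0083
```

View pics/v3.png

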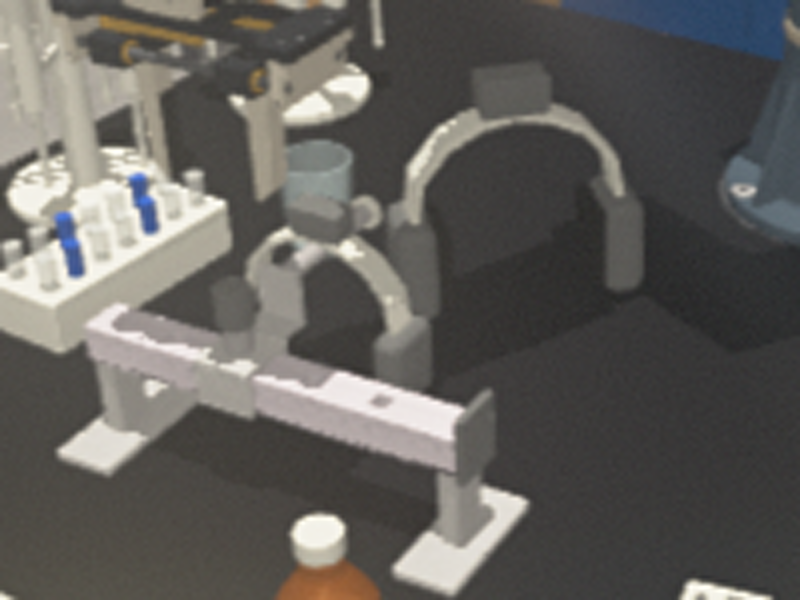

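The muffs hang on the bar, with the pad at crop (320,217), and the fingers straddle the knob. Now I grip the knob, lift and slide.

```bash
python3 - <<'E'
from h import *
K=P0
hit=manip.servo_line([*K,.144],velocity=.1,force_limit=10)
print("down hit",hit,manip.get_tool_pos())
if hit: raise SystemExit
manip.grip(0,45); w=manip.get_grip_width(); p=np.array(manip.get_tool_pos())
print("w",w,p,manip.get_contact_force())
manip.servo_line([p[0],p[1],p[2]+.0145],velocity=.03)
q=manip.get_tool_pos(); print("lift",np.array(q)-p,manip.get_grip_width(),manip.get_contact_force(),manip.get_clock())
cv2.imwrite("pics/s4.png",manip.capture("scene")[:,:,::-1])
a=cv2.imread("pics/s4.png")[130:280,170:370]
cv2.imwrite("pics/v4.png",cv2.resize(a,(800,600),interpolation=cv2.INTER_CUBIC))
E
```

```text
down hit False [ 0.65183363 -0.1866144   0.14472754]
w 0.027464390454109824 [ 0.65162997 -0.18792643  0.14405041] [ 1.63850561 -7.54877437 -2.23622305]
lift [-1.14989751e-04  7.19334811e-05  1.37635318e-02] 0.027642193572701562 [  3.44693685  -1.93533508 -10.79539665] 16.7
```

View pics/v4.png

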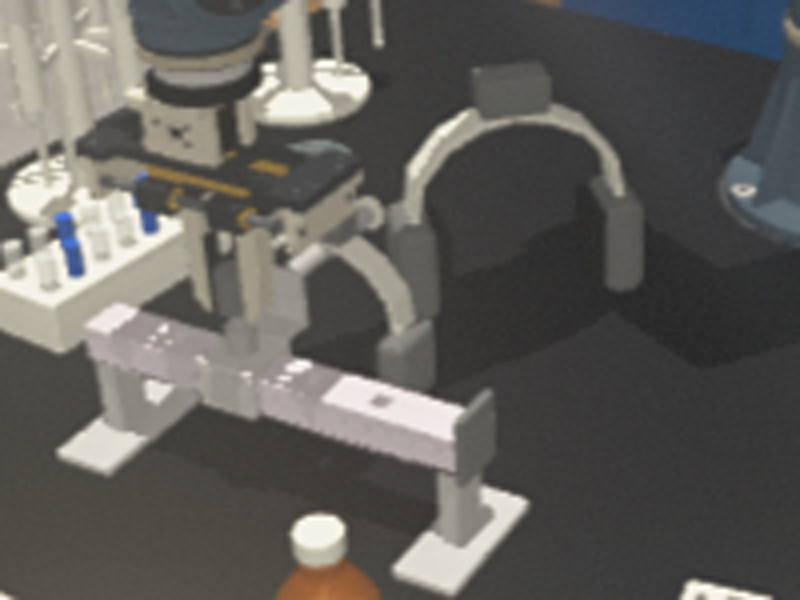

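Lift is 13.8 mm with a spring load of about 9 N, so the pin is clear, and the muffs still hang. I slide 60 mm.

```bash
python3 - <<'E'
from h import *
p0=np.array([.65163,-.18793,.14405])
g=p0[:2]+.060*uy; zl=p0[2]+.0145
manip.servo_line([*g,zl],velocity=.04)
q=np.array(manip.get_tool_pos())
print("slid",(q-p0)[:2]@uy,(q-p0)[:2]@ux,(q-p0)[2],manip.get_contact_force(),manip.get_grip_width())
manip.wait(.4)
hit=manip.servo_line([*g,p0[2]],velocity=.02,force_limit=None)
manip.wait(.3)
q=np.array(manip.get_tool_pos())
print("down",(q-p0)[:2]@uy,(q-p0)[:2]@ux,(q-p0)[2],manip.get_contact_force(),manip.get_grip_width(),manip.get_clock())
cv2.imwrite("pics/s5.png",manip.capture("scene")[:,:,::-1])
a=cv2.imread("pics/s5.png")[130:280,170:370]
cv2.imwrite("pics/v5.png",cv2.resize(a,(800,600),interpolation=cv2.INTER_CUBIC))
E
```

```text
slid 0.06007081005365593 9.984037009602015e-05 0.014502355228989988 [  4.36586883  -0.14147649 -10.41774853] 0.027278726585004916
down 0.05982484557269891 0.00010840154405968375 6.881492508051257e-05 [ 5.36294788 -2.05432357 -7.50394571] 0.027278819220223367 19.975
```

View pics/v5.png

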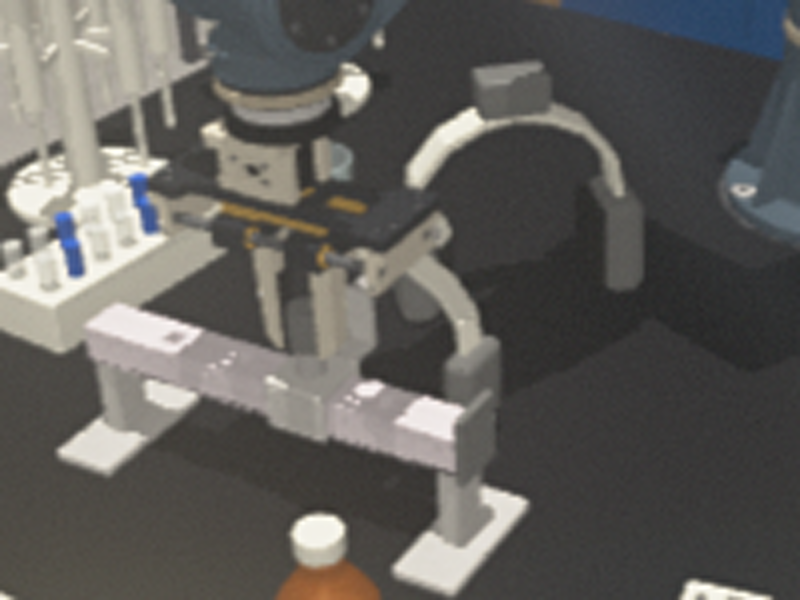

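The section moved 59.8 mm and the height came back to within 0.07 mm. The wrist still carries about 7.5 N of spring, though, so I press down gently to seat the pin for certain.

```bash
python3 - <<'E'
from h import *
p0=np.array([.65163,-.18793,.14405]); g=p0[:2]+.060*uy
def st(n):
    q=np.array(manip.get_tool_pos())-p0
    print(n,np.round([q[:2]@uy*1e3,q[:2]@ux*1e3,q[2]*1e3],2),np.round(manip.get_contact_force(),1),manip.get_grip_width(),manip.get_clock())
for dz in(.0006,.0012,.0018,.0024,.003,.0036):
    manip.servo_line([*g,p0[2]-dz],velocity=.01); manip.wait(.15); st(dz)
    if manip.get_contact_force()[2]>6: break
E
```

```text
0.0006 [59.82  0.2  -0.  ] [ 2.4 -1.5  2. ] 0.027302081513945954 20.425
0.0012 [59.82  0.26 -0.08] [-0.1 -0.7  8. ] 0.02753816142171422 20.825
```

The pin is seated: z is blocked at the original home height (-0.08 mm) while the push rises to +8 N. Last look at the muffs and the bystanders.

```bash
python3 - <<'E'
from h import *
s=manip.capture("scene")[:,:,::-1];t=manip.capture("top")[:,:,::-1]
cv2.imwrite("pics/s6.png",s);cv2.imwrite("pics/t6.png",t)
a=cv2.resize(s[110:310,150:417],(533,400),interpolation=cv2.INTER_CUBIC);b=cv2.resize(t[40:340,130:530],(533,400))
cv2.imwrite("pics/v6.png",cv2.resize(np.hstack([a,b]),(800,300)))
for x in("bottle","tipbox","beaker","timer","jar","tape","tuberack"):
    r=[(np.round(np.array(d["rect"])*[640,400,640,400]).tolist(),round(d["score"],2)) for d in manip.boxes_of("top",x)[:1]]
    if r:
        l,u,R,d=[int(v) for v in r[0][0]]; o=cv2.imread("pics/top0.png")[u:d,l:R].astype(int)
        print(x,r,"mean diff",np.abs(o-t[u:d,l:R].astype(int)).mean().round(1))
E
```

```text
bottle [([310.0, 76.0, 334.0, 113.0], 0.61)] mean diff 2.3
tipbox [([188.0, 111.0, 227.0, 161.0], 0.97)] mean diff 3.1
beaker [([437.0, 238.0, 468.0, 265.0], 0.63)] mean diff 2.5
timer [([252.0, 148.0, 276.0, 173.0], 0.73)] mean diff 3.1
jar [([142.0, 218.0, 175.0, 237.0], 0.69)] mean diff 2.9
tape [([147.0, 162.0, 177.0, 186.0], 0.86)] mean diff 3.0
tuberack [([468.0, 163.0, 501.0, 236.0], 0.65)] mean diff 3.2
```

View pics/v6.png

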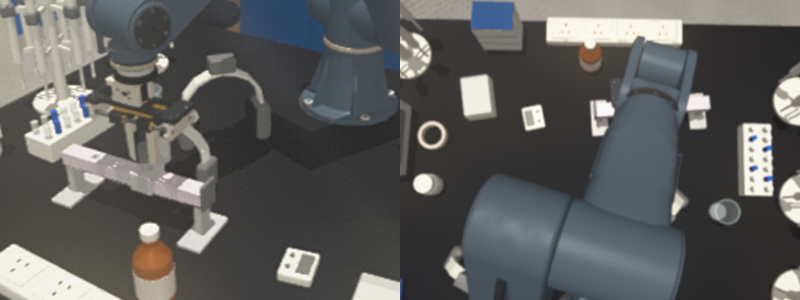

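The muffs' arch still hangs beside the sleeve, with its left cup above the bench. The bystanders are unchanged and the knob is held, so I hand it in.

```bash
python3 -c "
from plant import manip
print(manip.get_grip_width(),manip.get_contact_force(),manip.get_clock()); manip.finish_job()"
```

```text
0.027380970582769962 [-0.20774775 -1.09168366  6.68681816] 21.275
the job is handed in; nothing more can be done
```

I hung the smallest ear defenders on the hanger bar and let go. Then I lifted the plunger by its knob, slid the section one hole towards the stop plate and let the pin go home. I handed the job in at 21.3 s, still gripping the knob.

- **Right pair:** its crown triangulated at 0.123 m, against 0.127 m stated. The two look-alikes came out at 0.156 and 0.161 m.
- **Plunger and slide:** the pin was lifted 13.8 mm, enough to clear its hole, and the section moved 59.8 mm.
- **Pin home:** after the first lowering the wrist still carried about 7.5 N of the spring load. I pressed down gently until the knob stopped within 0.1 mm of its starting height with about 8 N of push. At hand-in I was gripping at 27.4 mm with about 6.7 N of downward push.
- **Other things:** all seven bystanders look unchanged in the top view.
- **Less certain:**
  - The arm hid the band on the bar in the last pictures, so I judged that the muffs were still hanging clear from the visible half of the arch and one cup.
  - The two cameras disagreed by about 5 mm along the rail, and I used the average.

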